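Seal and lock the plug of a leak-test block

TASK

Screw the brass square-headed plug of the blue leak-test block in (clockwise) until you feel its hidden seal bite, and go on to the first position, at least ten degrees past the bite, where the sides of its head are square to the block; much more than a quarter turn past the bite crushes the seal. Then let go of the plug and slide the red fork fully home round the head, without forcing it against the head. Leave the things lying around where they are.

Things in the scene. Friction and masses are not known exactly. Their poses are not given: they have to be found in the camera images.
- block: blue leak-test block fixed to the table, 90 mm (its x) by 205 mm (its y), 30 mm high, z up. Origin at table height on the plug's upright axis; the block reaches from y -55 to +150 mm. Two dark rails on it at x = -34 to -22 and +22 to +34 mm, y = 52 to 148 mm, tops 52 mm over the table, guide the fork. A brass hose stub at its -y end.
- plug_top (a point): centre of the top of the brass plug's head, about 86 mm over the table. The head is a square prism 30 x 30 mm, lower end 40 mm over the table, four sides alike; the point's x and y axes are normal to its sides and turn with it, z up. Square means its x axis is parallel to the block's x or y axis, either way round. The plug stays where it is left.
- thread (a point): mouth of the plug's thread in the block's top, on the plug's axis, 30 mm over the table; axes as the block's. Right-hand thread: clockwise from above screws in, 3 mm a turn, no hard stop. The plug turns against 0.05 N m until the hidden seal bites, then against 0.4 N m. The bite comes 8 to 167 degrees from the start, not to be seen; 75 to 210 degrees of turn in all.
- fork_tab (a point): centre of the top of the red fork's upright tab, 86 mm over the table; axes as the block's. The tab is 20 mm (x) by 14 mm (y) and stands 38 mm high on the fork plate (8 mm thick, top 48 mm over the table). The fork slides along the block's y; its two prongs (gap 33.5 mm) point to -y, tips 81 mm ahead of the tab's centre.
- fork_home (a point): where the point fork_tab is when the fork is fully home: fixed point of the block, 62 mm to +y of the plug's axis, 86 mm over the table. The prongs then straddle the plug's 30 mm head with 1.7 mm on each side; they strike it if it is more than about 7 degrees off square.
- fork (a joint): slide of the fork towards the plug (the block's -y), m: 0 fully back, 0.053 fully home. 2 N of friction; stays where it is left.
- solder_spool: green spool of solder wire standing upright, 62 mm across, 46 mm high; origin at the centre of its underside; leave alone
- red_bin: small red bin with screws, 67 x 73 x 47 mm; origin at the centre of its underside; leave alone
- multimeter: yellow and dark grey hand multimeter lying flat, 164 x 81 x 46 mm; origin at the centre of its underside; leave alone
- screwdriver: screwdriver with red handle, lying, 31 x 205 x 31 mm; origin at the centre of its underside; leave alone

How it is judged:
By the outcome, as a careful person would: the job done as asked, in the order asked, and still so for the second after the job is handed in, with the robot touching nothing.
It also fails if it takes over 72 s, if anything falls off the work surface, if the arm or the gripper's body presses on something with over 40 N, if the wrist force passes 120 N, or if a joint passes its speed limit or range.

ROBOT

A 6-joint arm with a two-finger parallel gripper is mounted at the origin on the work surface; the furniture and walls round the work are solid. World frame = base frame: x ahead of the robot, y to its left, z up, the work surface at z = 0. Lengths are in m, angles in rad, forces in N, time in s.
With the tool pointing down it reaches from about 0.25 to 0.8 m from the base axis. Payload 8.5 kg.
Tool frame: the origin (TCP) lies at the very end of the fingers, on their centre line; the grasp point (between the pads) lies r.grip_depth behind it (r.grip_depth is the distance from the TCP to the grasp point, in m); z points along the fingers, y is the direction in which the jaws open and shut (so a half turn about z gives the same grasp; the last joint's range is limited). The gripper opens to 85 mm and grips with 20 to 120 N. Pads are 22 mm wide; open, the fingers measure 114 mm over their backs; the gripper's body (76 mm by 85 mm) begins 54 mm behind the grasp point. The pads swing forward as they close: fully open they stand 13 mm farther back than shut.
Start: joints at [-1.181, 0.238, -0.013, 1.319, 0, 1.571], TCP at [0.199, -0.486, 0.231] pointing down, gripper open.
Joint ranges: [-2.66, 2.66], [-1.03, 1.9], [-1.14, 1.46], [-1.82, 2.27], [-1.45, 1.34], [-3.14, 3.14]. Speed limits (rad/s): [2.22, 2.22, 2.79, 3.14, 3.14, 3.14].

INTERFACE

Orientations are given as a rotation vector (axis times angle).
In Python, from station import r gives the robot as it stands.
- The arm moves only by the tool apply_moves, never from a script. Its argument "rows" is a list of rows, each a list of 3 entries, a list of its own where there are three numbers: the turn, a rotation vector about the tool's x, y, z in degrees, then the shift along the tool's x, y, z in cm, then the closure, from 0 (fully open) to 1 (shut). In form: [[[rx, ry, rz], [dx, dy, dz], gripper], ...]. A call has 1 to 12 rows; each row is the pose to reach, as a shift and turn from the pose commanded when the call began, along the tool's axes at that moment; what a row does not reach only later rows make up. A row lasts 1/8 s, in which the tool goes at most 62.5 mm and 10.7 degrees, less where a joint would pass 70% of its speed; a pose out of reach is approached as far as the arm can. A call with a gripper value outside its range is refused whole. The fingers move at their own pace and stop on an object; "force" is the grip in N (left out, the last holds). Time passes only in rows, so rows that repeat a pose let the fingers close. It gives the time, the measured TCP pose, the force and the opening at its end, in the units of the state.
- r.sense(): the state, without advancing time (a new reading comes with each control period).
- r.camera(name): name is "scene" or "side" or "wrist"; returns a dict with "color" (400x640x3 uint8, red, green, blue), "fx", "fy", "cx", "cy" (pixels), "k1" (the pictures are not rectified: a ray, as slopes to the right and down, at radius r is drawn at 1 + k1 r^2 times it, then the intrinsics apply), "pose" (4x4, takes a point from camera to world coordinates); the wrist camera has in their place "hand_eye" (4x4, takes a point from camera to tool coordinates, whose origin is the TCP and whose axes are the flange's). Camera axes: x right, y down, z forward; pixel columns grow to the right and rows downward; lengths in m; the calibration is good to about 2 mm. A picture is of the moment at which its call begins: read the wrist's pose just before it. There is no depth.
- r.finish_job(): hands the job in, once; it reports no verdict.
The state is a dict: "t": time; "joint_pos": joint angles; "qvel": joint speeds; "effort": joint torques, N m; "tcp_pos": TCP position; "tool_rot": TCP orientation; "ft_force": force on the tool from outside, world axes, zero at the start; "ft_torque": the same for the moment, N m; "grip_width": finger opening in m.
Only numpy, scipy, OpenCV 4.12 (cv2) and the standard library are available. Lean on these libraries where they do the work, as an engineer would, in place of code of your own. Each camera call takes 0.05 s, during which the arm holds its last target.

## Working session

There is one attempt and no reset: what is moved stays moved. The work goes in short steps, Python scripts to look and compute and a tool call to move; the robot and the scene stay as the last step left them, time stands still between calls to the robot, and variables do not carry over. Pictures are saved under pics/ and viewed, and the job is handed in when it is done.

Besides the shell and the picture viewer there is one more tool, called after ">>>" as name([rows], argument=value, ...), one row to a line, values as JSON. apply_moves: Moves the arm, as the interface text tells. Its arguments: {"type":"object","properties":{"rows":{"type":"array"},"force":{"type":"number"}},"required":["rows"]}

```bash
ls; mkdir -p pics
python3 - <<'E'
from station import r
import cv2
s=r.sense(); print(s, r.grip_depth)
for n in ("scene","side","wrist"):
    c=r.camera(n); cv2.imwrite(f"pics/{n}0.png",c["color"][:,:,::-1]); print(n,{k:v for k,v in c.items() if k!="color"})
E
```

```text
pics
{'t': 0.0, 'joint_pos': array([-1.18099222e+00,  2.38756070e-01, -1.42944289e-02,  1.31923344e+00,
       -3.83034645e-05,  1.57080358e+00]), 'qvel': array([-0.0004639 , -0.0004142 , -0.00042863,  0.00119932,  0.0012512 ,
        0.00192583]), 'effort': array([ 2.69841502e-05, -5.38779509e+01,  3.46435332e+01,  1.84695481e-02,
        6.38071151e-05, -1.81106645e-05]), 'tcp_pos': array([ 0.19932091, -0.48520212,  0.23067497]), 'tool_rot': array([-3.08068938e+00, -6.08141298e-01,  5.11356494e-04]), 'ft_force': array([0.1958883 , 0.00227766, 0.15173507]), 'ft_torque': array([-0.03413777,  0.0367598 , -0.02393858]), 'grip_width': 0.08537142387406575} 0.0187
scene {'fx': 383.2106559290583, 'fy': 383.2106559290583, 'cx': 314.93187299422647, 'cy': 201.6020850894412, 'k1': -0.054425330207383896, 'pose': array([[-0.87424776, -0.2545719 ,  0.41338119,  0.09931195],
       [-0.48542965,  0.44611565, -0.75189021,  0.62220188],
       [ 0.0069943 , -0.85800581, -0.51359236,  0.5232696 ],
       [ 0.        ,  0.        ,  0.        ,  1.        ]])}
side {'fx': 481.8274464465334, 'fy': 481.8274464465334, 'cx': 316.4091500320924, 'cy': 202.4556193828389, 'k1': -0.03872472642391969, 'pose': array([[-0.93455942, -0.2127004 ,  0.28523189,  0.07197881],
       [-0.35578567,  0.54984426, -0.75570355,  1.05262927],
       [ 0.00390533, -0.80773129, -0.58953788,  0.92578039],
       [ 0.        ,  0.        ,  0.        ,  1.        ]])}
wrist {'fx': 325.6488550369454, 'fy': 325.6488550369454, 'cx': 316.6298197603184, 'cy': 203.8574824417735, 'k1': -0.044103979909458184, 'hand_eye': array([[-1.13459705e-04, -9.58517603e-01, -2.85033315e-01,
         7.33996360e-02],
       [ 9.99999117e-01, -4.86227651e-04,  1.23704191e-03,
         1.07364861e-03],
       [-1.32431753e-03, -2.85032923e-01,  9.58516812e-01,
        -1.41952519e-01],
       [ 0.00000000e+00,  0.00000000e+00,  0.00000000e+00,
         1.00000000e+00]])}
```

View pics/scene0.png

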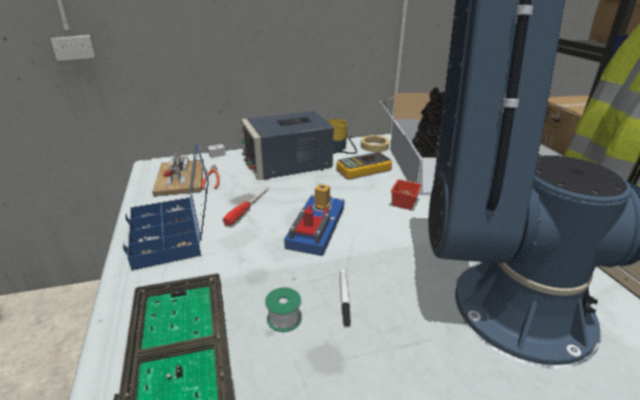

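View pics/side0.png

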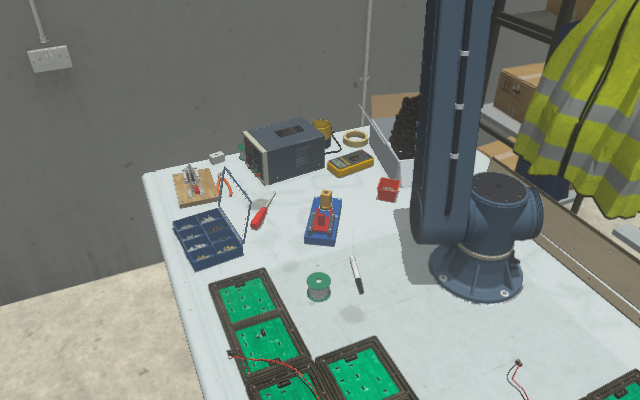

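View pics/wrist0.png

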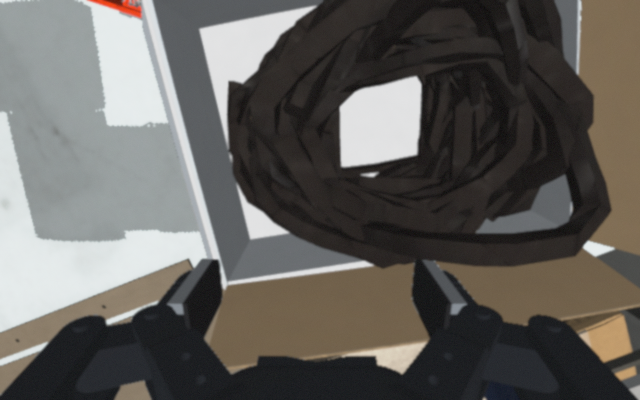

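The block is at about (316,222) in the scene view and (323,220) in the side view, with the brass plug at its far end and the fork tab nearer the camera. I'll enlarge both views.

```bash
cat > h.py <<'E'
import numpy as np, cv2
from scipy.spatial.transform import Rotation as R
def undist(c,uv):
    K=np.array([[c['fx'],0,c['cx']],[0,c['fy'],c['cy']],[0,0,1]])
    p=cv2.undistortPoints(np.array(uv,float).reshape(-1,1,2),K,np.array([c['k1'],0,0,0.]))
    p=p.reshape(-1,2); return np.c_[p,np.ones(len(p))]
def undist(c,uv):
    uv=np.array(uv,float).reshape(-1,2)
    d=np.c_[(uv[:,0]-c['cx'])/c['fx'],(uv[:,1]-c['cy'])/c['fy']]; s=d.copy()
    for _ in range(30): s=d/(1+c['k1']*(s**2).sum(1))[:,None]
    return np.c_[s,np.ones(len(s))]
def wpose(s,c):
    T=np.eye(4);T[:3,:3]=R.from_rotvec(s['tool_rot']).as_matrix();T[:3,3]=s['tcp_pos'];return T@c['hand_eye']
def atz(c,P,uv,z):
    d=undist(c,uv)@P[:3,:3].T; o=P[:3,3]; z=np.broadcast_to(z,len(d))
    return o+d*((z-o[2])/d[:,2])[:,None]
def proj(c,P,X):
    X=(np.atleast_2d(X)-P[:3,3])@P[:3,:3]; s=X[:,:2]/X[:,2:]; s=s*(1+c['k1']*(s**2).sum(1))[:,None]
    return np.c_[s[:,0]*c['fx']+c['cx'],s[:,1]*c['fy']+c['cy']]
def crop(img,x0,y0,x1,y1,k,name):
    im=cv2.resize(img[y0:y1,x0:x1,::-1],None,fx=k,fy=k,interpolation=cv2.INTER_CUBIC); cv2.imwrite(name,im)
E
python3 - <<'E'
from station import r
from h import *
c=r.camera("scene"); crop(c['color'],270,170,360,260,6,"pics/sc1.png")
c=r.camera("side"); crop(c['color'],280,170,370,260,6,"pics/sd1.png")
E
```

```text
(no output)
```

View pics/sc1.png

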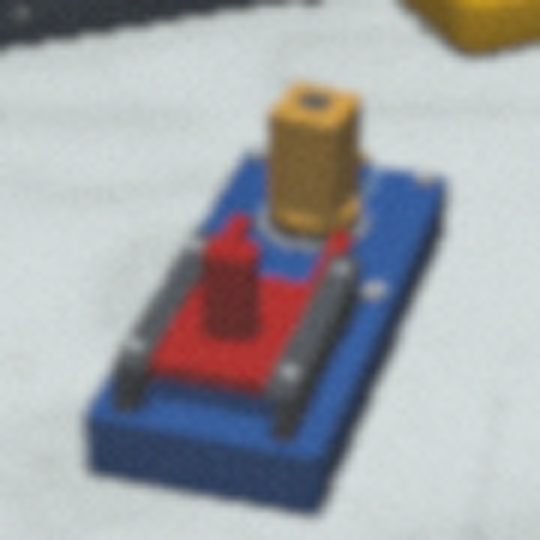

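View pics/sd1.png

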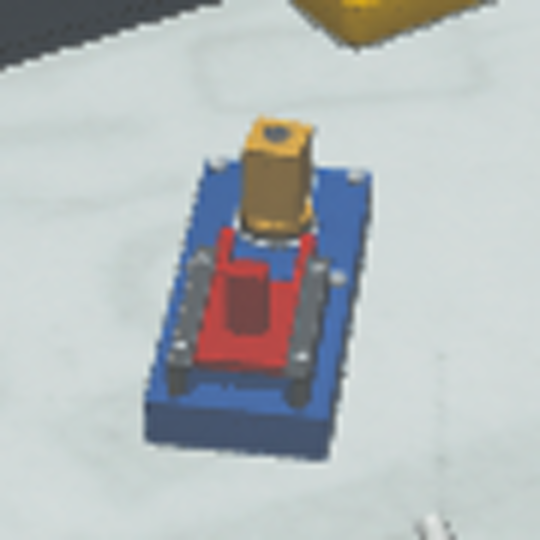

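Run:
```python
from station import r
from h import *
for n,cs,pl,tab in (("scene",[(285,239.2),(323.7,246.7),(344.2,200),(311.7,195.8)],(322.7,186.3),(308.7,210)),
  ("side",[(304.5,237.5),(335,240),(342,198.7),(314.5,196.7)],(326.3,192.2),(321.2,214.3))):
    c=r.camera(n);P=c['pose']; A=atz(c,P,cs,.03); print(n,A.round(4).tolist())
    e=A[[1,2,3,0]]-A; print(np.linalg.norm(e,axis=1), np.degrees(np.arctan2(e[:,1],e[:,0])))
    print(atz(c,P,[pl,tab],.086).round(4))
print(r.sense()['t'])
```

```text
scene [[0.4758, 0.0698, 0.03], [0.391, 0.0519, 0.03], [0.4359, -0.1435, 0.03], [0.5177, -0.1212, 0.03]]
[0.08666378 0.20047336 0.0847255  0.19553521] [-168.07515349  -77.05759198   15.24855152  102.3583392 ]
[[ 0.4696 -0.0892  0.086 ]
 [ 0.4459  0.0193  0.086 ]]
side [[0.4766, 0.076, 0.03], [0.3914, 0.0549, 0.03], [0.4365, -0.1441, 0.03], [0.5222, -0.1227, 0.03]]
[0.08779572 0.20403251 0.08836021 0.20386552] [-166.09372372  -77.21992106   14.00788609  102.93779071]
[[ 0.469  -0.0842  0.086 ]
 [ 0.4451  0.0249  0.086 ]]
0.35
```

>>> apply_moves([
  [[0,0,-8],[4,-2.7,0],0],
  [[0,0,-16],[8,-5.3,0],0],
  [[0,0,-24],[12,-8,0],0],
  [[0,0,-32],[16,-10.6,0],0],
  [[0,0,-40],[20,-13.3,0],0],
  [[0,0,-48],[24,-16,0],0],
  [[0,0,-56],[28,-18.6,0],0],
  [[0,0,-64],[32,-21.3,0],0],
  [[0,0,-72],[36,-24,0],0],
  [[0,0,-80],[40.2,-26.6,0],0],
  [[0,0,-80],[40.2,-26.6,0],0],
  [[0,0,-80],[40.2,-26.6,0],0],
])

```text
t: 1.85
tcp_pos: [0.47, -0.0867, 0.2311]
tool_rot: [-1.97, -2.447, 0.001]
ft_force: [-0.1, -0.3, 0.2]
grip_width: 0.0853
```

Run:
```python
from station import r
from h import *
s=r.sense();print(s)
c=r.camera("wrist");cv2.imwrite("pics/w1.png",c['color'][:,:,::-1])
```

```text
{'t': 1.85, 'joint_pos': array([-1.82317316e-01,  1.58097437e-01, -1.17137121e-01,  1.29620857e+00,
       -2.00109825e-04,  1.17330634e+00]), 'qvel': array([-2.61763871e-02, -7.42404380e-03, -4.82523812e-03,  1.39254024e-03,
       -8.14395397e-05,  8.30860770e-04]), 'effort': array([ 1.23646438e+00, -4.67735124e+01,  3.47882080e+01, -9.20677674e-02,
        6.04048418e-02, -1.94843835e-02]), 'tcp_pos': array([ 0.46998009, -0.08671012,  0.23114418]), 'tool_rot': array([-1.96976423e+00, -2.44676430e+00,  7.59484479e-04]), 'ft_force': array([-0.09210688, -0.28954452,  0.22594053]), 'ft_torque': array([-0.03895314,  0.03454416,  0.06250707]), 'grip_width': 0.08526686375286562}
```

View pics/w1.png

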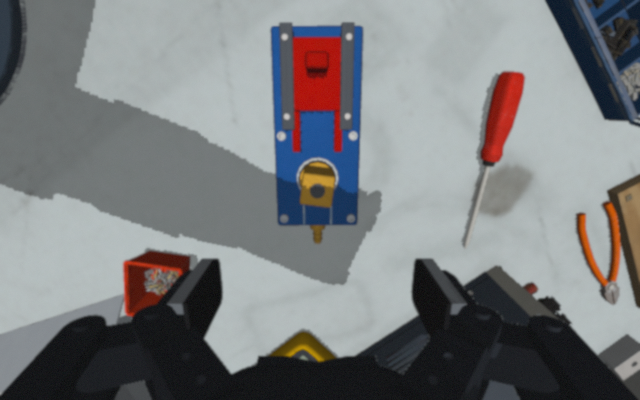

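Run:
```python
import cv2
from h import crop
im=cv2.imread("pics/w1.png")[:,:,::-1]
crop(im,260,130,380,240,6,"pics/w1a.png");crop(im,260,15,380,130,5,"pics/w1b.png")
```

```text
(no output)
```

View pics/w1a.png

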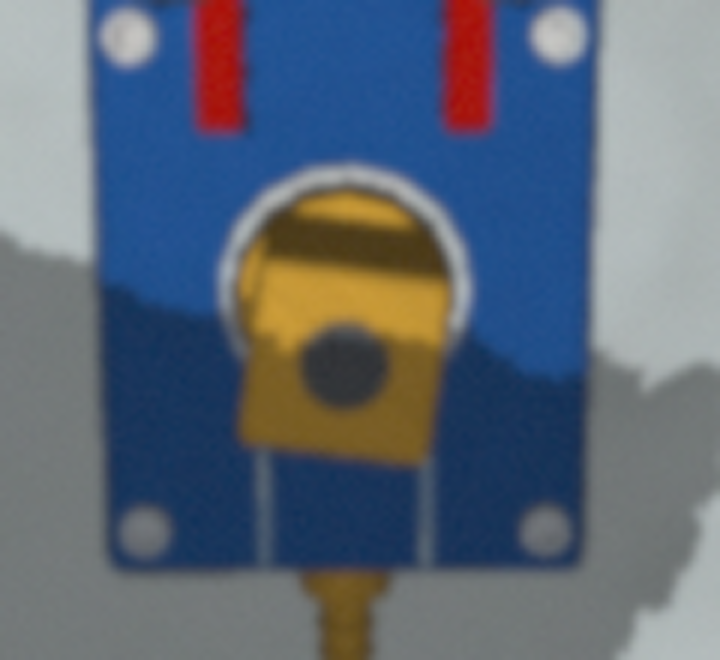

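View pics/w1b.png

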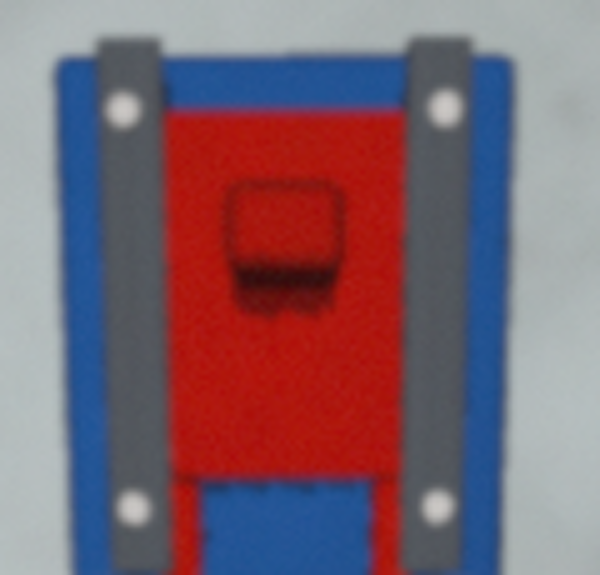

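Run:
```python
from station import r
from h import *
s=r.sense();c=r.camera("wrist");P=wpose(s,c)
f=lambda a,k,o:np.array(a,float)/k+o
hd=atz(c,P,f([(240,442),(422,465),(450,277),(262,253),(344,366)],6,(260,130)),.086)
bl=atz(c,P,np.r_[f([(112,570),(580,570)],6,(260,130)),f([(514,57),(57,57)],5,(260,15))],.03)
tab=atz(c,P,f([(285,222)],5,(260,15)),.086)
for A in (hd[:4],bl):
    e=np.roll(A,-1,0)-A; print(A.round(4).tolist(),np.linalg.norm(e[:,:2],axis=1),np.degrees(np.arctan2(e[:,1],e[:,0])), A.mean(0))
print(hd[4],tab)
ang=np.radians(12.5)
m=bl.mean(0); 
for a in (12,12.5,13): print(a, m[:2]-.0475*np.array([-np.sin(np.radians(a)),np.cos(np.radians(a))]))
```

```text
[[0.4588, -0.1039, 0.086], [0.4869, -0.1015, 0.086], [0.4844, -0.0719, 0.086], [0.4562, -0.0743, 0.086]] [0.02819979 0.02970546 0.02832801 0.02964079] [   4.75411836   94.83686301 -175.11414935  -84.91523972] [ 0.4715456  -0.08791186  0.086     ]
[[0.4409, -0.1504, 0.03], [0.5264, -0.1318, 0.03], [0.4828, 0.0656, 0.03], [0.3973, 0.047, 0.03]] [0.08754578 0.20211845 0.0875456  0.20215507] [  12.28188658  102.4672945  -167.74208072  -77.53279121] [ 0.4618465  -0.04238225  0.03      ]
[ 0.47180256 -0.08872341  0.086     ] [[0.4478348  0.01994283 0.086     ]]
12 [ 0.47172231 -0.08884426]
12.5 [ 0.47212739 -0.08875631]
13 [ 0.47253168 -0.08866482]
```

>>> apply_moves([
  [[0,0,-9],[-0.24,0.15,1.2],0],
  [[0,0,-18],[-0.24,0.15,2.4],0],
  [[0,0,-27],[-0.24,0.15,3.6],0],
  [[0,0,-36],[-0.24,0.15,4.8],0],
  [[0,0,-45],[-0.24,0.15,6],0],
  [[0,0,-54],[-0.24,0.15,7.2],0],
  [[0,0,-63],[-0.24,0.15,8.4],0],
  [[0,0,-72],[-0.24,0.15,9.6],0],
  [[0,0,-82.5],[-0.24,0.15,11],0],
  [[0,0,-82.5],[-0.24,0.15,11],0],
  [[0,0,-82.5],[-0.24,0.15,11],0],
], force=60)

```text
t: 3.32
tcp_pos: [0.4722, -0.0894, 0.1219]
tool_rot: [-0.124, 3.139, -0.0]
ft_force: [0.3, 0.1, -0.4]
grip_width: 0.0854
```

Run:
```python
from station import r
from h import *
s=r.sense();print(s['joint_pos'],s['tcp_pos'],s['tool_rot'],s['ft_torque'])
c=r.camera("wrist");cv2.imwrite("pics/w2.png",c['color'][:,:,::-1])
P=wpose(s,c); a=np.radians(12.4);M=np.array([[np.cos(a),-np.sin(a)],[np.sin(a),np.cos(a)]])
pr=lambda x,y,z:proj(c,P,np.r_[M@[x,y]+[.472,-.0887],z])[0].round(1)
print([pr(x,y,.03) for x,y in((-.045,-.055),(.045,-.055),(.045,.15),(-.045,.15))],pr(0,0,.086),pr(0,.115,.086))
```

```text
[-1.87116132e-01  2.27748471e-01 -3.20719395e-01  1.02180178e+00
  9.41844003e-05 -2.66157327e-01] [ 0.47221206 -0.08937495  0.12188129] [-1.24104227e-01  3.13860562e+00 -4.17305268e-05] [ 0.05110935 -0.03201222 -0.02296153]
[array([234.9, 156.6]), array([258.3, 268.2]), array([516.1, 235.1]), array([520.3, 117.8])] [319.5 233.6] [515.5 207.9]
```

View pics/w2.png

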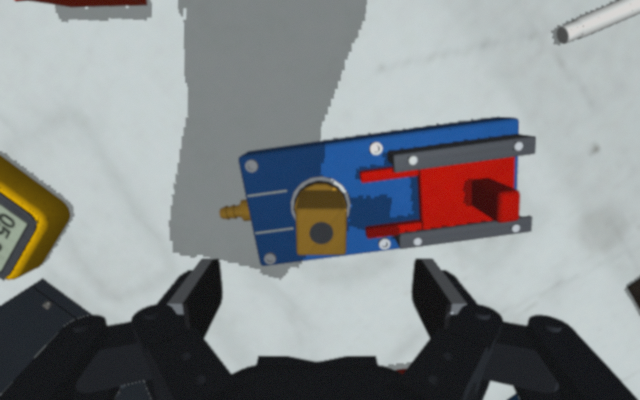

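Run:
```python
import cv2
from h import crop
im=cv2.imread("pics/w2.png")[:,:,::-1]
crop(im,230,110,360,270,4,"pics/w2a.png");crop(im,340,110,540,250,4,"pics/w2b.png")
```

```text
(no output)
```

View pics/w2a.png

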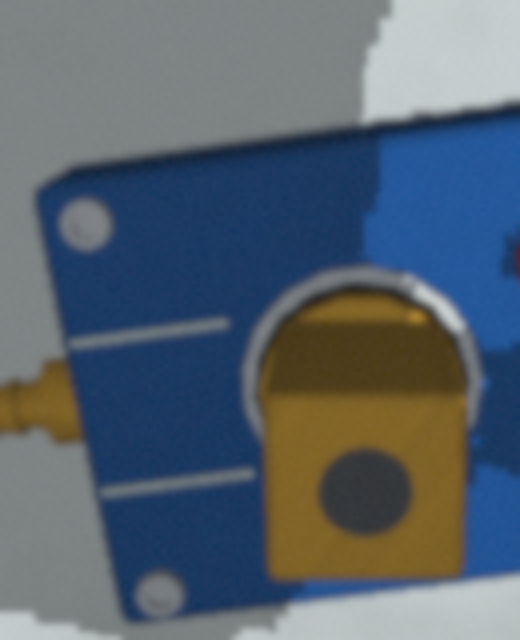

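View pics/w2b.png

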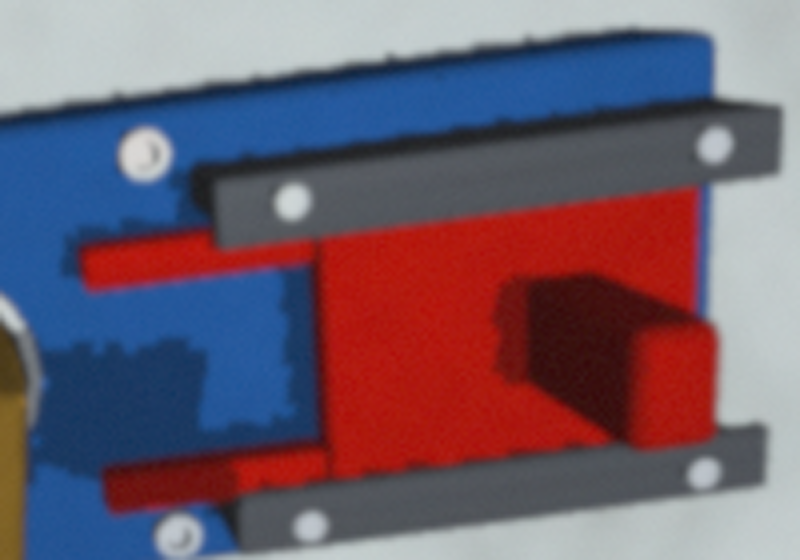

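Run:
```python
from station import r
from h import *
s=r.sense();c=r.camera("wrist");P=wpose(s,c)
f=lambda a,o:np.array(a,float)/4+o
A=atz(c,P,f([(269,580),(462,578),(467,392),(263,394)],(230,110)),.086)
e=np.roll(A,-1,0)-A; print(np.linalg.norm(e,axis=1),np.degrees(np.arctan2(e[:,1],e[:,0])),A.mean(0))
def seg(n,p,q,o,z):
    B=atz(c,P,f([p,q],o),z);d=B[1]-B[0];print(n,np.degrees(np.arctan2(d[1],d[0])),np.linalg.norm(d))
o1=(230,110);o2=(340,110)
seg('l1',(72,343),(228,322),o1,.03);seg('l2',(103,493),(252,473),o1,.03)
seg('scr up',(292,202),(715,145),o2,.052);seg('scr lo',(311,526),(704,473),o2,.052)
seg('rail in up',(218,246),(780,172),o2,.052);seg('rail in lo',(240,495),(765,428),o2,.052)
seg('edge -y',(40,190),(130,618),o1,.03)
seg('screws -y',(86,223),(160,594),o1,.03)
seg('block screws +x',(86/1,223),(145+440,153),o1,.03)
print(atz(c,P,f([(677,388)],o2),.086))
```

```text
[0.02887523 0.02913811 0.0291865  0.02916992] [  95.25924233 -175.34357442  -84.80635892    5.2684665 ] [ 0.47119166 -0.0876039   0.086     ]
l1 102.4312432489197 0.029492586916998218
l2 102.78677941454029 0.029158979832663513
scr up 102.62110109669489 0.07012412155224142
scr lo 102.61691726379205 0.07005136879833544
rail in up 102.43805316933691 0.09392258318758684
rail in lo 102.17405901595177 0.09279522313866476
edge -y 12.728338767912263 0.08610154195867552
screws -y 12.596660101676104 0.07465938574037646
block screws +x 102.58543853206727 0.09077578819865469
[[0.44719108 0.01984103 0.086     ]]
```

>>> apply_moves([
  [[0,0,-0.5],[0.03,0.08,2.0],0],
  [[0,0,-0.5],[0.03,0.08,4.0],0],
  [[0,0,-0.5],[0.03,0.08,5.5],0],
  [[0,0,-0.5],[0.03,0.08,6.3],0],
  [[0,0,-0.5],[0.03,0.08,6.3],0],
  [[0,0,-0.5],[0.03,0.08,6.3],0],
], force=60)

```text
t: 4.18
tcp_pos: [0.4723, -0.0881, 0.0589]
tool_rot: [-0.146, 3.137, -0.0]
ft_force: [-0.1, 0.6, 0.5]
grip_width: 0.0855
```

Run:
```python
from station import r
from h import *
s=r.sense();print(s['joint_pos'],s['tcp_pos'],s['tool_rot'],s['ft_torque'],s['ft_force'])
c=r.camera("wrist");cv2.imwrite("pics/w3.png",c['color'][:,:,::-1])
```

```text
[-1.84429898e-01  2.89188857e-01 -4.20571566e-01  8.60153393e-01
  1.00404586e-04 -2.77149883e-01] [ 0.47230144 -0.08807642  0.05890996] [-1.45551236e-01  3.13733609e+00 -1.63519153e-04] [ 0.00529633 -0.00755308 -0.03742327] [-0.11358028  0.57154046  0.5123718 ]
```

View pics/w3.png

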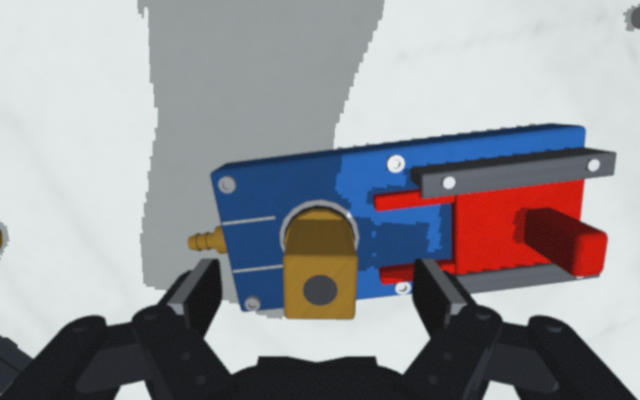

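>>> apply_moves([
  [[0,0,0],[0,0,0],1],
  [[0,0,0],[0,0,0],1],
  [[0,0,0],[0,0,0],1],
  [[0,0,0],[0,0,0],1],
  [[0,0,0],[0,0,0],1],
  [[0,0,0],[0,0,0],1],
], force=60)

```text
t: 4.97
tcp_pos: [0.4719, -0.0876, 0.0586]
tool_rot: [-0.146, 3.138, 0.001]
ft_force: [-0.7, 3.7, 5.3]
grip_width: 0.0293
```

Run:
```python
from station import r
from h import *
s=r.sense();print(s)
```

```text
{'t': 4.975, 'joint_pos': array([-0.18418548,  0.28937751, -0.42134041,  0.85995599,  0.0009462 ,
       -0.27749319]), 'qvel': array([-7.81313187e-04,  1.94426950e-04, -3.46909813e-04,  1.06859332e-03,
        1.34152087e-03,  9.61171004e-05]), 'effort': array([ -1.48343269, -48.87963295,  27.53207445,  -0.78873323,
        -0.96965242,  -0.05362622]), 'tcp_pos': array([ 0.47191378, -0.0876208 ,  0.05857588]), 'tool_rot': array([-1.46498656e-01,  3.13783870e+00,  1.40271981e-03]), 'ft_force': array([-0.67490499,  3.72948056,  5.2658212 ]), 'ft_torque': array([ 0.72692639,  0.29203915, -0.05892857]), 'grip_width': 0.02925136556560556}
```

>>> apply_moves([
  [[0,0,2],[0,0,0.002],1],
  [[0,0,4],[0,0,0.003],1],
  [[0,0,6],[0,0,0.005],1],
])

```text
t: 5.35
tcp_pos: [0.4719, -0.0877, 0.0585]
tool_rot: [0.02, 3.141, 0.001]
ft_force: [-0.9, 3.1, 5.6]
grip_width: 0.029
```

```bash
cat > st.py <<'E'
from station import r
from h import *
s=r.sense();m=R.from_rotvec(s['tool_rot']).as_matrix()
psi=np.degrees(np.arctan2(m[1,0],m[0,0]))%360
print('t',round(s['t'],2),'psi',psi.round(2),'q6',np.degrees(s['joint_pos'][5]).round(2),'v6',s['qvel'][5].round(4),'eff6',s['effort'][5].round(4),'Tz',s['ft_torque'].round(3),'F',s['ft_force'].round(1),'tcp',s['tcp_pos'].round(4),'w',s['grip_width'].round(4))
E
python3 st.py
```

```text
Traceback (most recent call last):
  File "st.py", line 5, in <module>
    print('t',round(s['t'],2),'psi',psi.round(2),'q6',np.degrees(s['joint_pos'][5]).round(2),'v6',s['qvel'][5].round(4),'eff6',s['effort'][5].round(4),'Tz',s['ft_torque'].round(3),'F',s['ft_force'].round(1),'tcp',s['tcp_pos'].round(4),'w',s['grip_width'].round(4))
                                                                                                                                                                                                                                               ^^^^^^^^^^^^^^^^^^^^^
AttributeError: 'float' object has no attribute 'round'
```

```bash
sed -i "s/s\['grip_width'\].round(4)/round(s['grip_width'],4)/" st.py; python3 st.py
```

```text
t 5.35 psi 179.29 q6 -9.84 v6 0.2749 eff6 -0.4164 Tz [0.413 0.398 0.047] F [-0.9  3.1  5.6] tcp [ 0.4719 -0.0877  0.0585] w 0.029
```

>>> apply_moves([
  [[0,0,2],[0,0,0.002],1],
  [[0,0,4],[0,0,0.003],1],
  [[0,0,6],[0,0,0.005],1],
])

```text
t: 5.72
tcp_pos: [0.4719, -0.0879, 0.0585]
tool_rot: [0.184, 3.136, 0.0]
ft_force: [-0.7, 2.4, 7.0]
grip_width: 0.0294
```

```bash
python3 st.py
```

```text
t 5.72 psi 173.28 q6 -3.84 v6 0.2784 eff6 -0.4148 Tz [0.317 0.338 0.062] F [-0.7  2.4  7. ] tcp [ 0.4719 -0.0879  0.0585] w 0.0294
```

>>> apply_moves([
  [[0,0,2],[0,0,0.002],1],
  [[0,0,4],[0,0,0.004],1],
  [[0,0,6],[0,0,0.006],1],
  [[0,0,8],[0,0,0.008],1],
])

```text
t: 6.22
tcp_pos: [0.4718, -0.088, 0.0584]
tool_rot: [-0.403, -3.116, 0.0]
ft_force: [-1.9, 1.2, 5.9]
grip_width: 0.0287
```

```bash
python3 st.py
```

```text
t 6.22 psi 165.27 q6 4.16 v6 0.2784 eff6 -0.4131 Tz [0.104 0.529 0.045] F [-1.9  1.2  5.9] tcp [ 0.4718 -0.088   0.0584] w 0.0287
```

>>> apply_moves([
  [[0,0,2],[0,0,0.002],1],
  [[0,0,4],[0,0,0.004],1],
  [[0,0,6],[0,0,0.006],1],
  [[0,0,8],[0,0,0.008],1],
])

```text
t: 6.72
tcp_pos: [0.4717, -0.0882, 0.0583]
tool_rot: [-0.619, -3.08, 0.001]
ft_force: [-2.1, 0.9, 6.1]
grip_width: 0.029
```

```bash
python3 st.py
```

```text
t 6.72 psi 157.27 q6 12.16 v6 0.276 eff6 -0.4113 Tz [-0.023  0.626  0.08 ] F [-2.1  0.9  6.1] tcp [ 0.4717 -0.0882  0.0583] w 0.029
```

>>> apply_moves([
  [[0,0,2],[0,0,0.002],1],
  [[0,0,4],[0,0,0.004],1],
  [[0,0,6],[0,0,0.006],1],
  [[0,0,8],[0,0,0.008],1],
])

```text
t: 7.22
tcp_pos: [0.4715, -0.0883, 0.0582]
tool_rot: [-0.833, -3.029, 0.001]
ft_force: [-2.3, -0.2, 7.0]
grip_width: 0.029
```

```bash
python3 st.py
```

```text
t 7.22 psi 149.26 q6 20.16 v6 0.2782 eff6 -0.4097 Tz [-0.225  0.775  0.039] F [-2.3 -0.2  7. ] tcp [ 0.4715 -0.0883  0.0582] w 0.029
```

>>> apply_moves([
  [[0,0,2],[0,0,0.002],1],
  [[0,0,4],[0,0,0.004],1],
  [[0,0,6],[0,0,0.006],1],
  [[0,0,8],[0,0,0.008],1],
])

```text
t: 7.72
tcp_pos: [0.4714, -0.0884, 0.0581]
tool_rot: [-1.042, -2.963, 0.002]
ft_force: [-2.8, -0.5, 7.8]
grip_width: 0.0294
```

```bash
python3 st.py
```

```text
t 7.72 psi 141.26 q6 28.16 v6 0.2786 eff6 -0.4084 Tz [-0.28   0.976  0.05 ] F [-2.8 -0.5  7.8] tcp [ 0.4714 -0.0884  0.0581] w 0.0294
```

>>> apply_moves([
  [[0,0,2],[0,0,0.002],1],
  [[0,0,4],[0,0,0.004],1],
  [[0,0,6],[0,0,0.006],1],
  [[0,0,8],[0,0,0.008],1],
])

```text
t: 8.22
tcp_pos: [0.4712, -0.0885, 0.0581]
tool_rot: [-1.246, -2.883, 0.002]
ft_force: [-3.5, -2.0, 8.5]
grip_width: 0.0291
```

```bash
python3 st.py
```

```text
t 8.22 psi 133.25 q6 36.16 v6 0.2761 eff6 -0.4071 Tz [-0.429  1.179  0.091] F [-3.5 -2.   8.5] tcp [ 0.4712 -0.0885  0.0581] w 0.0291
```

>>> apply_moves([
  [[0,0,2],[0,0,0.002],1],
  [[0,0,4],[0,0,0.004],1],
  [[0,0,6],[0,0,0.006],1],
  [[0,0,8],[0,0,0.008],1],
])

```text
t: 8.72
tcp_pos: [0.471, -0.0886, 0.058]
tool_rot: [-1.444, -2.789, 0.003]
ft_force: [-4.9, -1.5, 9.3]
grip_width: 0.0292
```

```bash
python3 st.py
```

```text
t 8.72 psi 125.25 q6 44.16 v6 0.2781 eff6 -0.4061 Tz [-0.456  1.291  0.062] F [-4.9 -1.5  9.3] tcp [ 0.471  -0.0886  0.058 ] w 0.0292
```

>>> apply_moves([
  [[0,0,2],[0,0,0.002],1],
  [[0,0,4],[0,0,0.004],1],
])

```text
t: 8.98
tcp_pos: [0.471, -0.0886, 0.058]
tool_rot: [-1.541, -2.737, 0.003]
ft_force: [-4.9, -0.5, 9.9]
grip_width: 0.0291
```

```bash
python3 st.py
```

```text
t 8.97 psi 121.25 q6 48.16 v6 0.2751 eff6 -0.3315 Tz [-0.501  1.356  0.096] F [-4.9 -0.5  9.9] tcp [ 0.471  -0.0886  0.058 ] w 0.0291
```

>>> apply_moves([
  [[0,0,2],[0,0,0.002],1],
  [[0,0,4],[0,0,0.004],1],
])

```text
t: 9.22
tcp_pos: [0.4711, -0.0886, 0.058]
tool_rot: [-1.635, -2.682, 0.003]
ft_force: [-3.6, -1.3, 9.6]
grip_width: 0.0291
```

```bash
python3 st.py
```

```text
t 9.22 psi 117.28 q6 52.13 v6 0.2771 eff6 -0.0413 Tz [-0.565  1.489  0.358] F [-3.6 -1.3  9.6] tcp [ 0.4711 -0.0886  0.058 ] w 0.0291
```

>>> apply_moves([
  [[0,0,2],[0,0,0.002],1],
])

```text
t: 9.35
tcp_pos: [0.4711, -0.0886, 0.0579]
tool_rot: [-1.681, -2.653, 0.003]
ft_force: [-4.3, -1.1, 9.4]
grip_width: 0.0291
```

```bash
python3 st.py
```

```text
t 9.35 psi 115.28 q6 54.13 v6 0.276 eff6 -0.0501 Tz [-0.567  1.518  0.367] F [-4.3 -1.1  9.4] tcp [ 0.4711 -0.0886  0.0579] w 0.0291
```

>>> apply_moves([
  [[0,0,2],[0,0,0.002],1],
])

```text
t: 9.48
tcp_pos: [0.471, -0.0886, 0.0579]
tool_rot: [-1.727, -2.624, 0.003]
ft_force: [-4.7, -1.9, 10.3]
grip_width: 0.0291
```

```bash
python3 st.py
```

```text
t 9.47 psi 113.28 q6 56.13 v6 0.278 eff6 -0.0498 Tz [-0.558  1.601  0.388] F [-4.7 -1.9 10.3] tcp [ 0.471  -0.0886  0.0579] w 0.0291
```

>>> apply_moves([
  [[0,0,2],[0,0,0.002],1],
])

```text
t: 9.6
tcp_pos: [0.471, -0.0886, 0.0579]
tool_rot: [-1.773, -2.593, 0.003]
ft_force: [-4.5, -1.9, 10.8]
grip_width: 0.0293
```

```bash
python3 st.py
```

```text
t 9.6 psi 111.28 q6 58.13 v6 0.2777 eff6 -0.0494 Tz [-0.567  1.615  0.434] F [-4.5 -1.9 10.8] tcp [ 0.471  -0.0886  0.0579] w 0.0293
```

>>> apply_moves([
  [[0,0,2],[0,0,0.002],1],
])

```text
t: 9.72
tcp_pos: [0.4709, -0.0886, 0.0579]
tool_rot: [-1.818, -2.562, 0.003]
ft_force: [-4.7, -1.5, 10.1]
grip_width: 0.0291
```

```bash
python3 st.py
```

```text
t 9.72 psi 109.28 q6 60.13 v6 0.2774 eff6 -0.0489 Tz [-0.541  1.706  0.422] F [-4.7 -1.5 10.1] tcp [ 0.4709 -0.0886  0.0579] w 0.0291
```

Bite felt near ψ≈121 (external torque 0.06→0.4 N·m, joint-6 effort stepping too), about 64° from the start. The first square position is ψ≈102.5, about 18° past the bite.

>>> apply_moves([
  [[0,0,2.5],[0,0,0.002],1],
  [[0,0,5],[0,0,0.004],1],
  [[0,0,6.8],[0,0,0.006],1],
  [[0,0,6.8],[0,0,0.006],1],
  [[0,0,6.8],[0,0,0.006],1],
])

```text
t: 10.35
tcp_pos: [0.4707, -0.0886, 0.0578]
tool_rot: [-1.965, -2.45, 0.004]
ft_force: [-5.3, -1.7, 12.2]
grip_width: 0.0289
```

```bash
python3 st.py
python3 - <<'E'
from station import r
from h import *
c=r.camera("wrist");cv2.imwrite("pics/w4.png",c['color'][:,:,::-1]);crop(c['color'],240,90,400,360,3,"pics/w4a.png")
E
```

```text
t 10.35 psi 102.53 q6 66.88 v6 -0.0007 eff6 0.2816 Tz [-0.518  1.844  0.286] F [-5.3 -1.7 12.2] tcp [ 0.4707 -0.0886  0.0578] w 0.0289
```

View pics/w4.png

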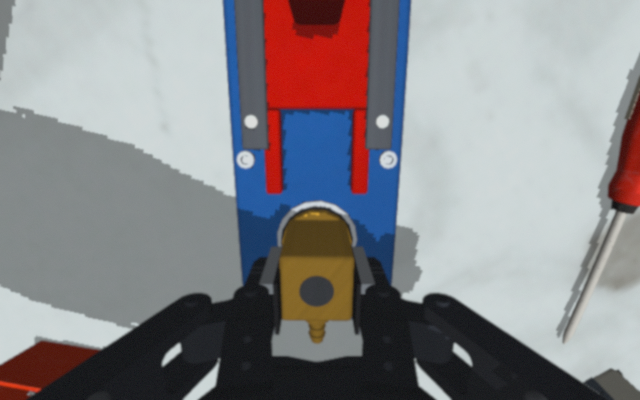

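Head looks square to the block in the picture (top face 280–353 px, edges vertical with the block). Releasing and lifting for a measured check.

>>> apply_moves([
  [[0,0,0],[0,0,0],0],
  [[0,0,0],[0,0,0],0],
  [[0,0,0],[0,0,0],0],
  [[0,0,0],[0,0,0],0],
  [[0,0,0],[0,0,-1],0],
  [[0,0,0],[0,0,-3],0],
  [[0,0,0],[2,0,-6],0],
  [[0,0,0],[3,0,-9],0],
  [[0,0,0],[4,0,-10],0],
  [[0,0,0],[4,0,-10],0],
  [[0,0,0],[4,0,-10],0],
])

```text
t: 11.78
tcp_pos: [0.4627, -0.0491, 0.1566]
tool_rot: [-1.965, -2.45, 0.001]
ft_force: [-0.0, 0.1, -0.8]
grip_width: 0.0853
```

```bash
python3 st.py
python3 - <<'E'
from station import r
from h import *
c=r.camera("wrist");cv2.imwrite("pics/w5.png",c['color'][:,:,::-1]);crop(c['color'],250,180,380,310,4.5,"pics/w5a.png");crop(c['color'],250,60,380,190,4.5,"pics/w5b.png")
E
```

```text
t 11.78 psi 102.54 q6 71.41 v6 0.0013 eff6 0.0096 Tz [0.045 0.023 0.026] F [-0.   0.1 -0.8] tcp [ 0.4627 -0.0491  0.1566] w 0.0853
```

View pics/w5.png

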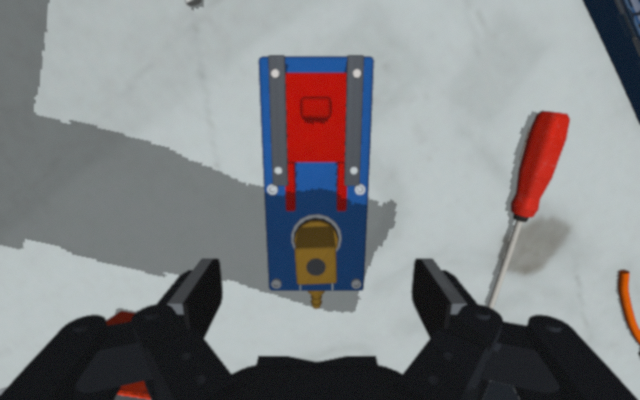

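View pics/w5a.png

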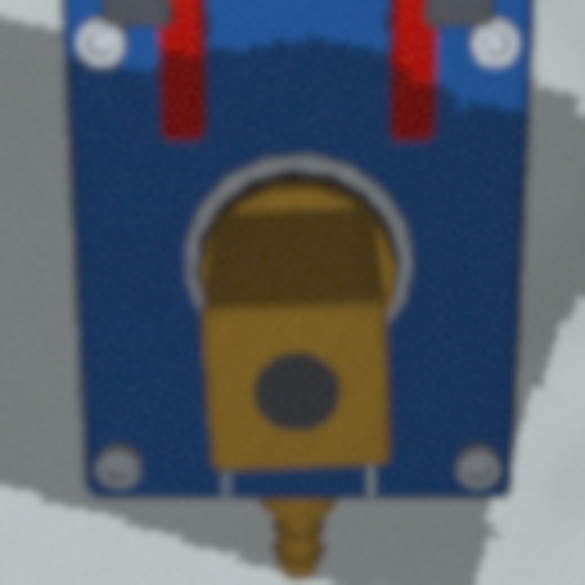

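View pics/w5b.png

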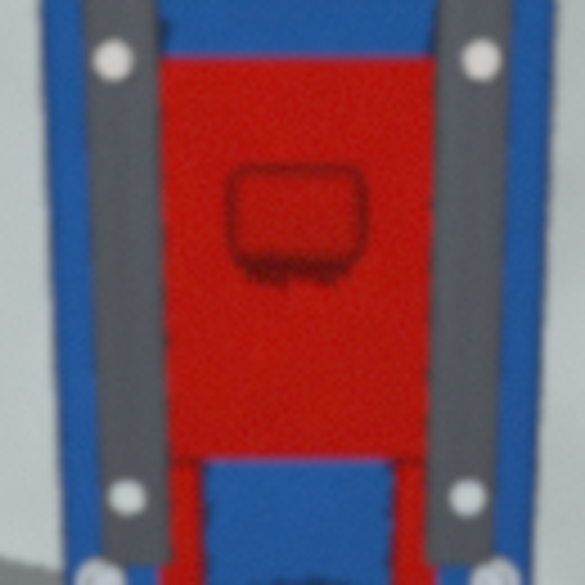

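Run:
```python
from station import r
from h import *
s=r.sense();c=r.camera("wrist");P=wpose(s,c)
f=lambda a,o:np.array(a,float)/4.5+o
o1=(250,180);o2=(250,60)
A=atz(c,P,f([(213,470),(388,462),(383,300),(205,308)],o1),.0853)
e=np.roll(A,-1,0)-A; print(np.linalg.norm(e,axis=1),np.degrees(np.arctan2(e[:,1],e[:,0])),A.mean(0))
def seg(n,p,q,o,z):
    B=atz(c,P,f([p,q],o),z);d=B[1]-B[0];print(n,np.degrees(np.arctan2(d[1],d[0])),np.linalg.norm(d))
seg('scr-y',(119,466),(478,466),o1,.03)
seg('scr+y',(101,43),(496,43),o1,.03)
seg('raill',(127,498),(113,60),o2,.052)
seg('railr',(468,498),(481,60),o2,.052)
print(atz(c,P,f([(299,210)],o2),.086))
# image rows of head edges by color gradient
g=c['color'].astype(float)
```

```text
[0.02877927 0.02895104 0.02820965 0.02904567] [  15.54529229  105.12063883 -164.62699681  -76.00206272] [ 0.47164915 -0.08708235  0.0853    ]
scr-y 12.58601976634971 0.07429031589978712
scr+y 12.54690277826507 0.07460392678655413
raill 102.54613536244015 0.07022032868102075
railr 102.57300065624115 0.07018495934420788
[[0.44792892 0.02116115 0.086     ]]
```

The head is about 2.4° short of square (15.0° against the block's 12.55°), because it lagged in the grip. I'll regrip and turn it that little further.

>>> apply_moves([
  [[0,0,0],[-2,-0.03,2],0],
  [[0,0,0],[-4,-0.05,3.5],0],
  [[0,0,0],[-4,-0.05,6.5],0],
  [[0,0,0],[-4,-0.05,9],0],
  [[0,0,0],[-4,-0.05,10],0],
  [[0,0,0],[-4,-0.05,10],0],
  [[0,0,0],[-4,-0.05,10],1],
  [[0,0,0],[-4,-0.05,10],1],
  [[0,0,0],[-4,-0.05,10],1],
  [[0,0,0],[-4,-0.05,10],1],
  [[0,0,0],[-4,-0.05,10],1],
  [[0,0,0],[-4,-0.05,10],1],
], force=80)

```text
t: 13.38
tcp_pos: [0.4714, -0.0883, 0.0583]
tool_rot: [1.965, 2.45, -0.0]
ft_force: [-3.0, -0.5, 6.8]
grip_width: 0.0292
```

```bash
python3 st.py
```

```text
t 13.38 psi 102.54 q6 66.87 v6 0.0005 eff6 0.0401 Tz [-0.154  0.551  0.004] F [-3.  -0.5  6.8] tcp [ 0.4714 -0.0883  0.0583] w 0.0292
```

>>> apply_moves([
  [[0,0,0.8],[0,0,0.001],1],
  [[0,0,1.6],[0,0,0.002],1],
  [[0,0,2.4],[0,0,0.003],1],
])

```text
t: 13.75
tcp_pos: [0.4715, -0.0884, 0.0583]
tool_rot: [2.016, 2.408, -0.0]
ft_force: [-1.5, -0.8, 8.0]
grip_width: 0.0289
```

```bash
python3 st.py
```

```text
t 13.75 psi 100.13 q6 69.28 v6 0.1112 eff6 0.1499 Tz [-0.268  0.609  0.324] F [-1.5 -0.8  8. ] tcp [ 0.4715 -0.0884  0.0583] w 0.0289
```

>>> apply_moves([
  [[0,0,0],[0,0,0],0],
  [[0,0,0],[0,0,0],0],
  [[0,0,0],[0,0,0],0],
  [[0,0,0],[0,0,0],0],
  [[0,0,0],[0,0,-1],0],
  [[0,0,0],[0,0,-3],0],
  [[0,0,0],[2,0,-6],0],
  [[0,0,0],[3,0,-9],0],
  [[0,0,0],[4,0,-10],0],
  [[0,0,0],[4,0,-10],0],
  [[0,0,0],[4,0,-10],0],
])

```text
t: 15.12
tcp_pos: [0.4639, -0.0489, 0.1566]
tool_rot: [-2.016, -2.408, 0.001]
ft_force: [-0.5, 0.2, -0.5]
grip_width: 0.0855
```

```bash
python3 st.py
python3 - <<'E'
from station import r
from h import *
c=r.camera("wrist");cv2.imwrite("pics/w6.png",c['color'][:,:,::-1]);crop(c['color'],265,210,365,300,6,"pics/w6a.png")
E
```

```text
t 15.12 psi 100.14 q6 73.85 v6 0.0001 eff6 0.0096 Tz [0.003 0.038 0.029] F [-0.5  0.2 -0.5] tcp [ 0.4639 -0.0489  0.1566] w 0.0855
```

View pics/w6a.png

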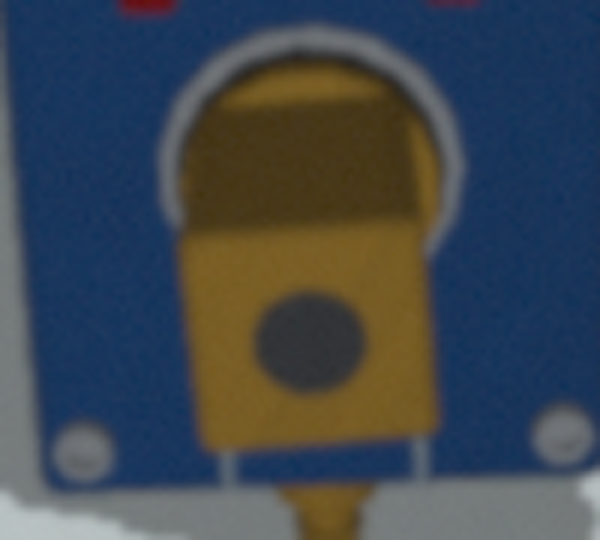

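Run:
```python
from station import r
from h import *
s=r.sense();c=r.camera("wrist");P=wpose(s,c)
f=lambda a:np.array(a,float)/6+(265,210)
A=atz(c,P,f([(203,449),(438,430),(423,220),(182,238)]),.0853)
e=np.roll(A,-1,0)-A; print(np.linalg.norm(e,axis=1),np.degrees(np.arctan2(e[:,1],e[:,0])),A.mean(0))
B=atz(c,P,f([(83,451),(563,434)]),.03);d=B[1]-B[0];print(np.degrees(np.arctan2(d[1],d[0])))
# subpixel: bottom and top edges of head top and side edges via gradient & line fit
g=cv2.GaussianBlur(c['color'],(0,0),0.7).astype(float); br=g[:,:,0]-g[:,:,2]
x0=range(303,335); 
pts=[]
for x in range(303,334):
    col=br[272:292,x]; dd=np.diff(col); i=dd.argmin(); 
    w=-dd[max(i-2,0):i+3]; pts.append((x,272.5+np.average(np.arange(max(i-2,0),i+3),weights=np.clip(w,1e-3,None))))
for name,pts,z in (('bottom',pts,.0853),):
    W=atz(c,P,pts,z); k=np.polyfit(W[:,0],W[:,1],1); res=W[:,1]-np.polyval(k,W[:,0]); k=np.polyfit(W[abs(res)<.001,0],W[abs(res)<.001,1],1); print(name,np.degrees(np.arctan(k[0])),res.std())
for lo,hi,sg in ((290,305,1),(330,345,-1)):
    pts=[]
    for y in range(253,282):
        dd=sg*np.diff(br[y,lo:hi]); i=dd.argmax(); a=max(i-2,0); w=np.clip(dd[a:i+3],1e-3,None)
        pts.append((lo+.5+np.average(np.arange(a,a+len(w)),weights=w),y))
    W=atz(c,P,pts,.0853); k=np.polyfit(W[:,1],W[:,0],1); print('side',np.degrees(np.arctan(-k[0])),(W[:,0]-np.polyval(k,W[:,1])).std())
```

```text
[0.02904847 0.02818083 0.02871939 0.02847665] [  15.40582894  104.87126672 -165.17446255  -75.78833572] [ 0.47188081 -0.08712991  0.0853    ]
12.473656476568642
bottom 15.29348704054073 9.234244515688139e-05
side 15.23987423064107 6.123240121279174e-05
side 14.966551272189864 9.590534578798819e-05
```

Head still at 15.1°, since the 2.4° only wound up the grip (0.32 N·m, below the 0.4 needed). I'll regrip aligned with the head and turn past the wind-up.

>>> apply_moves([
  [[0,0,-3],[-2,0,2],0],
  [[0,0,-5],[-4,0,3.5],0],
  [[0,0,-5],[-4,0,6.5],0],
  [[0,0,-5],[-4,0,9],0],
  [[0,0,-5],[-4,0,10],0],
  [[0,0,-5],[-4,0,10],0],
  [[0,0,-5],[-4,0,10],1],
  [[0,0,-5],[-4,0,10],1],
  [[0,0,-5],[-4,0,10],1],
  [[0,0,-5],[-4,0,10],1],
  [[0,0,-5],[-4,0,10],1],
  [[0,0,-5],[-4,0,10],1],
], force=80)

```text
t: 16.73
tcp_pos: [0.4714, -0.0882, 0.0582]
tool_rot: [1.909, 2.494, 0.0]
ft_force: [-2.4, -0.5, 6.4]
grip_width: 0.0288
```

```bash
python3 st.py
```

```text
t 16.73 psi 105.13 q6 64.27 v6 -0.0004 eff6 0.0492 Tz [-0.031  0.505  0.052] F [-2.4 -0.5  6.4] tcp [ 0.4714 -0.0882  0.0582] w 0.0288
```

>>> apply_moves([
  [[0,0,1],[0,0,0.001],1],
  [[0,0,2],[0,0,0.002],1],
  [[0,0,3],[0,0,0.003],1],
])

```text
t: 17.1
tcp_pos: [0.4716, -0.0883, 0.0582]
tool_rot: [1.974, 2.443, 0.0]
ft_force: [-1.6, -0.5, 6.4]
grip_width: 0.0283
```

```bash
python3 st.py
```

```text
t 17.1 psi 102.12 q6 67.29 v6 0.1401 eff6 0.0943 Tz [-0.262  0.552  0.34 ] F [-1.6 -0.5  6.4] tcp [ 0.4716 -0.0883  0.0582] w 0.0283
```

>>> apply_moves([
  [[0,0,1],[0,0,0.001],1],
  [[0,0,2],[0,0,0.002],1],
])

```text
t: 17.35
tcp_pos: [0.4716, -0.0884, 0.0582]
tool_rot: [2.016, 2.408, 0.0]
ft_force: [-1.9, -0.6, 6.0]
grip_width: 0.0288
```

```bash
python3 st.py
python3 - <<'E'
from station import r
from h import *
c=r.camera("wrist");cv2.imwrite("pics/w7.png",c['color'][:,:,::-1])
E
```

```text
t 17.35 psi 100.13 q6 69.28 v6 0.14 eff6 0.1732 Tz [-0.297  0.63   0.468] F [-1.9 -0.6  6. ] tcp [ 0.4716 -0.0884  0.0582] w 0.0288
```

>>> apply_moves([
  [[0,0,0.5],[0,0,0],1],
  [[0,0,0.5],[0,0,0],1],
  [[0,0,0.5],[0,0,0],0],
  [[0,0,0.5],[0,0,0],0],
  [[0,0,0.5],[0,0,0],0],
  [[0,0,0.5],[0,0,0],0],
  [[0,0,0.5],[0,0,-1],0],
  [[0,0,0.5],[0,0,-3],0],
  [[0,0,0],[2,0,-6],0],
  [[0,0,-2],[4,0,-10],0],
  [[0,0,-2],[4,0,-10],0],
  [[0,0,-2],[4,0,-10],0],
])

```text
t: 18.9
tcp_pos: [0.4643, -0.0488, 0.1576]
tool_rot: [1.974, 2.444, 0.0]
ft_force: [0.1, 0.5, 0.2]
grip_width: 0.0854
```

```bash
cat > head.py <<'E'
from station import r
from h import *
import sys
s=r.sense();c=r.camera("wrist");P=wpose(s,c)
cv2.imwrite(f"pics/{sys.argv[1]}.png",c['color'][:,:,::-1])
u,v=proj(c,P,[.4718,-.0873,.0853])[0]; crop(c['color'],int(u)-50,int(v)-55,int(u)+50,int(v)+45,6,f"pics/{sys.argv[1]}a.png"); print(u,v)
g=cv2.GaussianBlur(c['color'],(0,0),0.7).astype(float); br=g[:,:,0]-g[:,:,2]
u=int(u);v=int(v)
pts=[]
for x in range(u-13,u+14):
    dd=-np.diff(br[v+9:v+29,x]); i=dd.argmax(); a=max(i-2,0); w=np.clip(dd[a:i+3],1e-3,None)
    pts.append((x,v+9.5+np.average(np.arange(a,a+len(w)),weights=w)))
W=atz(c,P,pts,.0853);k=np.polyfit(W[:,0],W[:,1],1);print('bottom',np.degrees(np.arctan(k[0])),(W[:,1]-np.polyval(k,W[:,0])).std())
for lo,hi,sg in ((u-27,u-12,1),(u+12,u+27,-1)):
    pts=[]
    for y in range(v-12,v+13):
        dd=sg*np.diff(br[y,lo:hi]); i=dd.argmax(); a=max(i-2,0); w=np.clip(dd[a:i+3],1e-3,None)
        pts.append((lo+.5+np.average(np.arange(a,a+len(w)),weights=w),y))
    W=atz(c,P,pts,.0853); k=np.polyfit(W[:,1],W[:,0],1); print('side',np.degrees(np.arctan(-k[0])),(W[:,0]-np.polyval(k,W[:,1])).std())
E
python3 st.py; python3 head.py w8
```

```text
t 18.9 psi 102.14 q6 71.87 v6 0.0011 eff6 0.0025 Tz [0.027 0.019 0.024] F [0.1 0.5 0.2] tcp [ 0.4643 -0.0488  0.1576] w 0.0854
313.96736835465896 265.42255178834193
bottom 13.41149511833305 8.99330676916535e-05
side 13.637220218828396 6.886028803206858e-05
side 13.364667367705712 2.9455720445881465e-05
```

View pics/w8a.png

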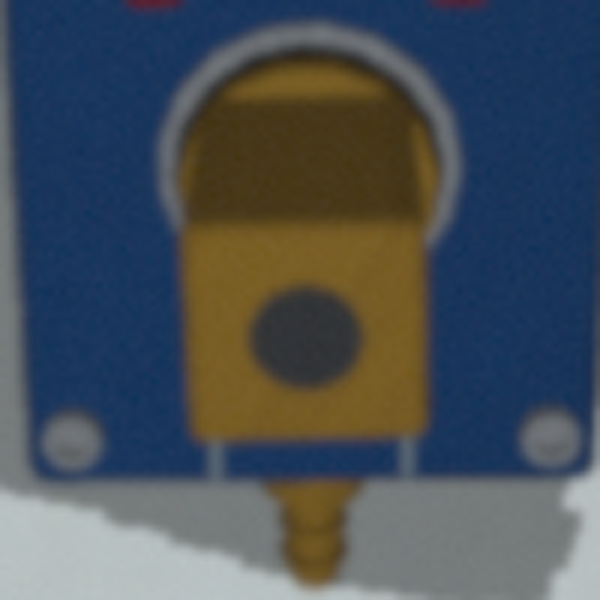

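Head is now within about 0.9° of square (13.45° against 12.5°), about 18° past the bite. Now the fork, with the gripper going above the tab and then down.

>>> apply_moves([
  [[0,0,-0.4],[3,0,0],0],
  [[0,0,-0.4],[6,-0.1,0],0],
  [[0,0,-0.4],[7.1,-0.17,2],0],
  [[0,0,-0.4],[7.1,-0.17,5],0],
  [[0,0,-0.4],[7.1,-0.17,8],0],
  [[0,0,-0.4],[7.1,-0.17,9.7],0],
  [[0,0,-0.4],[7.1,-0.17,9.7],0],
  [[0,0,-0.4],[7.1,-0.17,9.7],0],
], force=30)

```text
t: 19.95
tcp_pos: [0.4478, 0.0201, 0.0606]
tool_rot: [-1.966, -2.45, 0.0]
ft_force: [0.6, 0.0, 0.2]
grip_width: 0.0854
```

```bash
python3 st.py
python3 - <<'E'
from station import r
from h import *
c=r.camera("wrist");cv2.imwrite("pics/w9.png",c['color'][:,:,::-1])
E
```

```text
t 19.95 psi 102.5 q6 80.06 v6 0.0014 eff6 -0.0003 Tz [ 0.037 -0.007 -0.063] F [0.6 0.  0.2] tcp [0.4478 0.0201 0.0606] w 0.0854
```

View pics/w9.png

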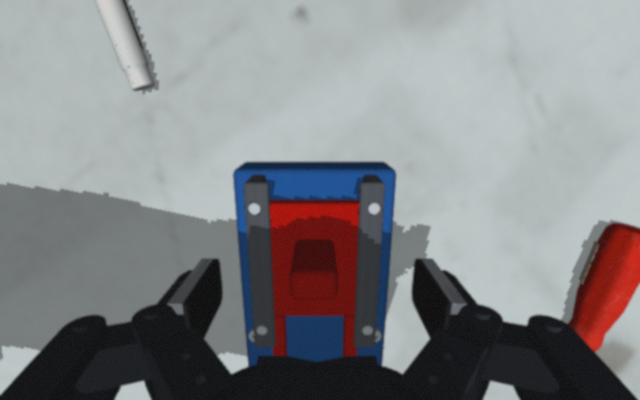

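>>> apply_moves([
  [[0,0,0],[0,0,0],1],
  [[0,0,0],[0,0,0],1],
  [[0,0,0],[0,0,0],1],
  [[0,0,0],[0,0,0],1],
  [[0,0,0],[0,0,0],1],
  [[0,0,0],[0,0,0],1],
  [[0,0,0],[0,0,0],1],
], force=30)

```text
t: 20.88
tcp_pos: [0.4466, 0.0201, 0.0607]
tool_rot: [-1.965, -2.45, 0.002]
ft_force: [-6.3, -2.3, 10.2]
grip_width: 0.0192
```

```bash
python3 st.py
```

```text
t 20.88 psi 102.53 q6 80.06 v6 -0.0008 eff6 0.0505 Tz [-0.225  1.129 -0.019] F [-6.3 -2.3 10.2] tcp [0.4466 0.0201 0.0607] w 0.0192
```

>>> apply_moves([
  [[0,0,0],[-0.4,0,0],1],
  [[0,0,0],[-0.8,0,0],1],
  [[0,0,0],[-1.2,0,0],1],
  [[0,0,0],[-1.6,0,0],1],
])

```text
t: 21.38
tcp_pos: [0.45, 0.0047, 0.0607]
tool_rot: [-1.964, -2.45, 0.001]
ft_force: [-6.3, 1.1, 9.6]
grip_width: 0.0196
```

```bash
python3 st.py
```

```text
t 21.38 psi 102.55 q6 78.04 v6 -0.0689 eff6 0.1626 Tz [0.196 1.114 0.057] F [-6.3  1.1  9.6] tcp [0.45   0.0047 0.0607] w 0.0196
```

>>> apply_moves([
  [[0,0,0],[-0.4,-0.02,0],1],
  [[0,0,0],[-0.8,-0.04,0],1],
  [[0,0,0],[-1.2,-0.06,0],1],
  [[0,0,0],[-1.6,-0.06,0],1],
  [[0,0,0],[-2.0,-0.06,0],1],
  [[0,0,0],[-2.3,-0.06,0],1],
])

```text
t: 22.12
tcp_pos: [0.455, -0.0178, 0.0607]
tool_rot: [-1.965, -2.45, 0.0]
ft_force: [-4.1, 1.9, 7.0]
grip_width: 0.0193
```

```bash
python3 st.py
python3 - <<'E'
from station import r
from h import *
c=r.camera("scene");crop(c['color'],270,160,360,250,6,"pics/sc2.png")
c=r.camera("side");crop(c['color'],290,170,360,250,7,"pics/sd2.png")
E
```

```text
t 22.12 psi 102.55 q6 75.2 v6 -0.0518 eff6 0.1257 Tz [0.275 0.772 0.04 ] F [-4.1  1.9  7. ] tcp [ 0.455  -0.0178  0.0607] w 0.0193
```

View pics/sd2.png

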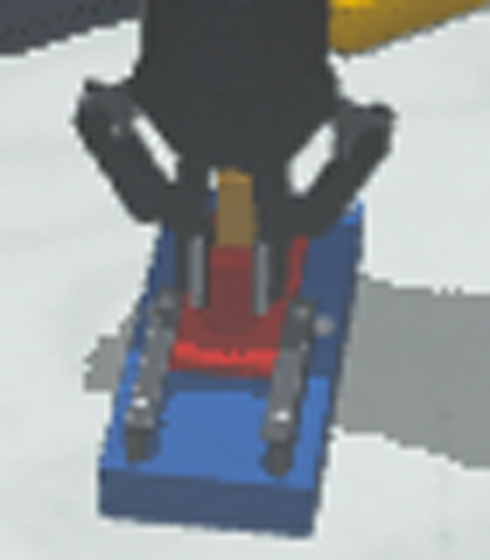

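The prongs are passing the head with only friction felt. About 10 mm remain, in small steps.

>>> apply_moves([
  [[0,0,0],[-0.2,0,0],1],
  [[0,0,0],[-0.4,0,0],1],
  [[0,0,0],[-0.6,0,0],1],
])

```text
t: 22.6
tcp_pos: [0.4562, -0.0236, 0.0607]
tool_rot: [-1.965, -2.45, 0.0]
ft_force: [-3.7, 2.5, 7.6]
grip_width: 0.0191
```

>>> apply_moves([
  [[0,0,0],[-0.1,0,0],1],
  [[0,0,0],[-0.2,0,0],1],
])

```text
t: 22.85
tcp_pos: [0.4567, -0.0255, 0.0607]
tool_rot: [-1.965, -2.45, 0.0]
ft_force: [-4.2, 1.6, 7.4]
grip_width: 0.0193
```

>>> apply_moves([
  [[0,0,0],[-0.1,0,0],1],
])

```text
t: 22.98
tcp_pos: [0.4569, -0.0265, 0.0607]
tool_rot: [-1.965, -2.45, 0.0]
ft_force: [-4.7, 0.3, 7.4]
grip_width: 0.0196
```

>>> apply_moves([
  [[0,0,0],[-0.1,0,0],1],
])

```text
t: 23.1
tcp_pos: [0.4571, -0.0274, 0.0607]
tool_rot: [-1.965, -2.45, 0.0]
ft_force: [-4.3, 1.6, 7.9]
grip_width: 0.0194
```

>>> apply_moves([
  [[0,0,0],[-0.1,0,0],1],
])

```text
t: 23.22
tcp_pos: [0.4572, -0.028, 0.0608]
tool_rot: [-1.964, -2.45, -0.001]
ft_force: [-5.3, 6.9, 9.4]
grip_width: 0.0192
```

>>> apply_moves([
  [[0,0,0],[-0.1,0,0],1],
])

```text
t: 23.35
tcp_pos: [0.4572, -0.0281, 0.0607]
tool_rot: [-1.962, -2.449, -0.003]
ft_force: [-5.7, 12.1, 10.4]
grip_width: 0.0193
```

>>> apply_moves([
  [[0,0,0],[-0.1,0,0],1],
])

```text
t: 23.48
tcp_pos: [0.4572, -0.0281, 0.0607]
tool_rot: [-1.961, -2.448, -0.005]
ft_force: [-6.3, 17.0, 12.0]
grip_width: 0.0195
```

Stop reached at y=-0.0281 (expected home -0.0277). Easing off the push, opening and lifting.

>>> apply_moves([
  [[0,0,0],[0.16,0,0],1],
  [[0,0,0],[0.16,0,0],1],
  [[0,0,0],[0.16,0,0],0],
  [[0,0,0],[0.16,0,0],0],
  [[0,0,0],[0.16,0,0],0],
  [[0,0,0],[0.16,0,0],0],
  [[0,0,0],[0.16,0,-1],0],
  [[0,0,0],[0.16,0,-3],0],
  [[0,0,0],[0.16,0,-6],0],
  [[0,0,0],[0.16,0,-10],0],
  [[0,0,0],[0.16,0,-10],0],
  [[0,0,0],[0.16,0,-10],0],
])

```text
t: 24.98
tcp_pos: [0.458, -0.029, 0.1605]
tool_rot: [1.966, 2.45, 0.0]
ft_force: [-1.1, 0.0, 0.4]
grip_width: 0.0851
```

```bash
python3 st.py; python3 head.py w10
python3 - <<'E'
from h import *
im=cv2.imread("pics/w10.png")[:,:,::-1]; crop(im,250,150,380,310,3.7,"pics/w10b.png")
E
```

```text
t 24.98 psi 102.53 q6 73.84 v6 0.0014 eff6 -0.0 Tz [0.015 0.053 0.042] F [-1.1  0.   0.4] tcp [ 0.458  -0.029   0.1605] w 0.0851
316.23941339867014 288.1935673932325
bottom 13.537775279185546 8.48854942837137e-05
side 28.984892723189837 0.001406841005079298
side -0.7523867237125871 0.0013628841138351986
```

View pics/w10.png

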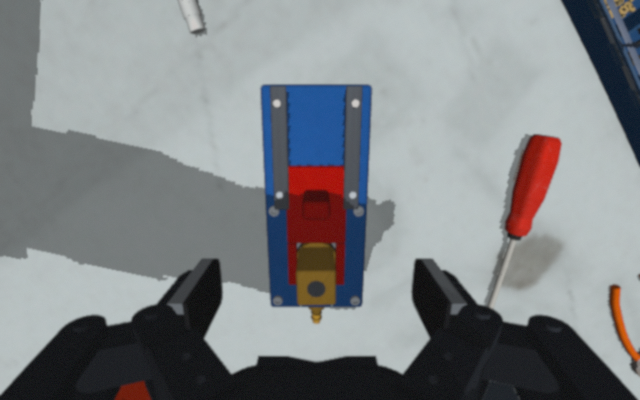

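View pics/w10b.png

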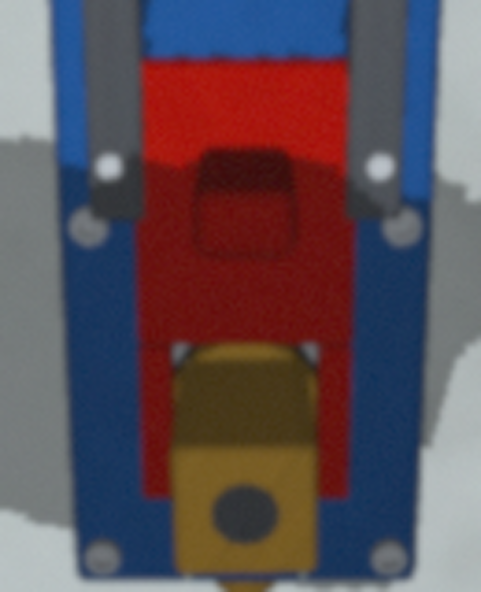

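Run:
```python
from station import r
from h import *
s=r.sense();c=r.camera("wrist");P=wpose(s,c)
A=atz(c,P,[(316.2,289.2),(316.2,210.3)],[.0853,.086]);print(A,np.linalg.norm((A[1]-A[0])[:2]))
T=atz(c,P,[(290.,284.5),(343,284.5)],.048);print(T, [(t-A[0])[:2]@[-.2164,.9763] for t in T])
c=r.camera("side");crop(c['color'],290,170,360,250,7,"pics/sd3.png")
```

```text
[[ 0.47144573 -0.08779776  0.0853    ]
 [ 0.45784981 -0.02647747  0.086     ]] 0.06280944853796235
[[ 0.45271332 -0.11041635  0.048     ]
 [ 0.49831162 -0.1002545   0.048     ]] [np.float64(-0.018028841188283927), np.float64(-0.0179753003128061)]
```

View pics/sd3.png

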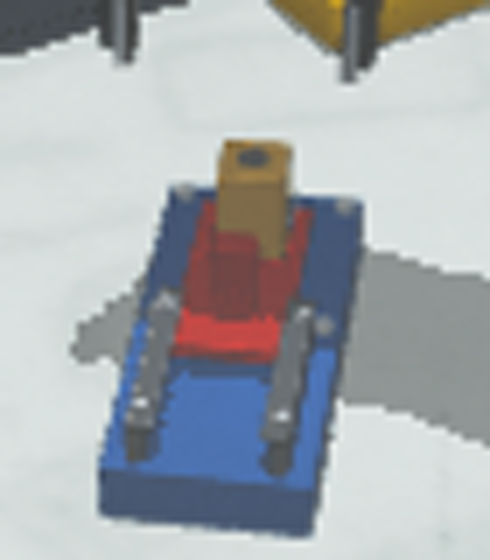

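Run:
```python
from station import r
print(r.finish_job(), r.sense()['t'])
```

```text
the job is handed in; nothing more can be done
the job is handed in; nothing more can be done
```

I screwed the plug in past the bite to its first square position, let go of it, and slid the fork home round the head. The job is handed in; the clock stood at about 25 s at the last check.

- **Plug:** The torque rose from about 0.06 to about 0.4 N·m roughly 64° from the start, which I took as the bite. The first turn left the head about 2.5° short of square, and a second only wound up the grip without moving it. I regripped it and turned it again. The last image check puts the head about 1° off square and about 18° past the bite.
- **Fork:** The only resistance on the way was friction of a few newtons. It met its end stop at the expected home position. I built up to 17 N there, eased off and let go.
- **Fork position check:** The camera puts the tab 62.8 mm from the plug's axis (62 mm wanted) and the prong tips 18 mm past it (19 mm expected). That difference is within the 2 mm calibration. The contact point agreed with home to about 0.5 mm.
- **Clear of the scene:** The gripper was open and about 7 cm above the head and tab, with no force on it. I did not touch the things lying around.

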